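Send an empty parts bin for refilling

ROBOT

A 6-joint arm with a two-finger parallel gripper is mounted at the origin on the work surface. World frame = base frame: x ahead of the robot, y to its left, z up, the work surface at z = 0. Lengths are in m, angles in rad, forces in N, time in s.
With the tool pointing down it reaches from about 0.3 to 0.775 m from the base axis. Payload 14.6 kg.
Tool frame: the origin (TCP) lies at the very end of the fingers, on their centre line; the grasp point (between the pads) lies 19 mm behind it; z points along the fingers, y is the line along which they close (so a half turn about z gives the same grasp; the last joint's range is limited). The gripper opens to 94 mm and grips with 3 to 60 N. Pads are 16 mm wide; open, the fingers measure 119 mm over their backs; the gripper's body (75 mm by 177 mm) begins 78 mm behind the grasp point.
Start: joints at [-1.198, 0.3, 1.521, -0, 1.321, -0.067], TCP at [0.234, -0.498, 0.205] pointing down, gripper open.
Joint ranges: [-3.03, 3.03], [-0.79, 2.21], [0.23, 2.52], [-1.04, 4.18], [0, 3.07], [-2.55, 2.55]. Speed limits (rad/s): [2.22, 2.22, 2.57, 3.14, 3.14, 3.14].

INTERFACE

Orientations are given as [roll, pitch, yaw] about the fixed x, y, z axes, in that order (R = Rz(yaw) Ry(pitch) Rx(roll)).
In Python, from station import ctrl gives the robot as it stands. The module is installed in compiled form; this text tells all that it offers.
- The arm moves only by the tool step_arm, never from a script. Its argument "deltas" is a list of rows, each an object with "dp": the shift along the tool's x, y, z scaled (see below), a list of three; "twist": the turn about the tool's z scaled (see below). In form: [{"dp": [tx, ty, tz], "twist": twist}, ...]. A call has 1 to 12 rows; each row shifts and turns the commanded pose from where the row before left it, along the tool's axes as they then stand; what a row does not reach is not made up. The controller multiplies each number of a shift by 0.04 m and each number of a turn by 4 degrees. A row lasts 1/10 s, in which the tool goes at most 50 mm and 8.59 degrees, less where a joint would pass 70% of its speed; a pose out of reach is approached as far as the arm can. A call with a number of a shift or a turn outside -1 to 1 is refused whole. A call with a gripper value outside its range is refused whole. "gripper" is the opening, from -1 (shut) to 1 (fully open), set as the call begins (left out, the last holds). The fingers move at their own pace and stop on an object; "squeeze" is the grip in N (left out, the last holds). Time passes only in rows, so rows that do not move let the fingers close. It gives the time, the measured TCP pose, the force, the opening and the grip force at its end, in the units of the state.
- ctrl.get_obs(): the state, without advancing time (a new reading comes with each control period).
- ctrl.camera(name): name is "side" or "top"; returns (picture, depth): 384x512x3 uint8, red, green, blue; 384x512 float32, m along the optical axis (not along the pixel's ray), 0 where there is no reading.
- ctrl.get_calibration(name): a dict with "fx", "fy", "cx", "cy" (pixels), "world_to_cam" (4x4, takes a point from world to camera coordinates). Camera axes: x right, y down, z forward; pixel columns grow to the right and rows downward; lengths in m; the calibration is good to about 2 mm. A picture is of the moment at which its call begins. get_calibration takes no time and is no camera call.
- ctrl.hand_in(): hands the job in; it is judged then, once.
Trained networks look in the newest picture that a camera, given by its name, has taken for a name from the list of things; names that differ only in an ending like _2 or _b are one class to them, and where a whole thing is asked for, a point or a joint stands for the part that bears it (a point fixed in the world has none). Each returns a list of dicts, best first, with "conf" (0 to 1); they miss things now and then, are a little off and sometimes report something else, mostly with a low value. They report only what shows in the picture. A call takes as long as a camera call. They do not tell look-alikes from the thing itself.
- ctrl.spot_in(camera, label): "rect" ([left, top, right, bottom] as shares, 0 to 1, of the picture: columns of its width, rows of its height, round what is visible of it).
- ctrl.cut_out(camera, label): "pixels" (384x512 bool, what is visible of it) and "rect" ([left, top, right, bottom] as shares, 0 to 1, of the picture: columns of its width, rows of its height, round what is visible of it).
The state is a dict: "time_s": time; "qpos": joint angles; "joint_vel": joint speeds; "tau": joint torques, N m; "ee_pos": TCP position; "eef_rot": TCP orientation; "force": force on the tool from outside, world axes, zero at the start; "moment": the same for the moment, N m; "grip_width": finger opening in m; "grip_force": force on a finger pad.
Only numpy, scipy, OpenCV 4.12 (cv2) and the standard library are available. Lean on these libraries where they do the work, as an engineer would, in place of code of your own. Each camera call takes 0.05 s, during which the arm holds its last target. There are 200 camera calls.

TASK

The red parts bin is empty: lift it up and off the rail it hangs on and set it down in the free bay of the grey return tray, the one with the green liner, flat on the bottom and lengthwise in the bay, without dropping it. Only when it stands there and you have let go, press the green call button fully down to call for a refill and leave it. Do not disturb the blue bin on the rail, the things in the other two bays or the bottle.

Things in the scene. Friction and masses are not known exactly. Their poses are not given: they have to be found in the camera images.
- red_bin: The bin to move: red open-topped plastic bin, 110 mm long (x) x 60 wide (y) x 70 high, walls 3, 0.13 to 0.24 kg, empty. Front wall (-x) only 38 high; sides and back (+x, at the rail) 70. Origin: centre of the underside of the box, z up. Hangs level, underside 60 and rim 130 mm above the bench; can slide along the rail. Can be gripped from above across the 60 mm width; 35 mm free on each side.
- red_bin_lip (a point): Middle of the underside of the red bin's hanging lip, 66 mm above the bin's underside, resting on the rail. The lip, 50 mm wide, runs along the top of the back wall and hooks over the rail: 9 mm gap, then a drop 4 mm thick reaching 20 mm down behind the rail, so the bin must rise more than 20 mm to come free. The lip ends 13 mm behind the back wall.
- blue_bin: Bystander: blue bin of the same shape hanging on the same rail (centres 120 to 180 mm apart; which is left or right varies). Origin and axes as for the red bin.
- rack: Fixed bench-top rail stand, 344 mm wide (y): an aluminium rail on two blue posts no higher than the rail, and a lower strip (z 62 to 82 mm) that the bins' backs lean on. Feet reach to x = +100 mm. Origin: on the bench, midway along, in the plane of the hung bins' back walls; the bins hang on its -x side (centres at x = -55 mm); z up.
- rack_rail (a point): Middle of the top edge of the rail: a horizontal aluminium strip 5 mm thick, 320 mm long, 126 mm above the bench, along the stand's y.
- tray: Fixed grey plastic return tray, 170 mm (x) x 286 mm (y), walls and floor 4 mm thick, rim 30 mm above the bench. Two dividers of rim height make three bays side by side along y, each 162 mm (x) x 90 mm (y) inside, centred at y = -94, 0 and +94 mm. Origin: centre of its underside on the bench; z up.
- liner: Thin green liner (150 x 80 mm, 1 mm, look only) on the floor of the one free bay, which varies. Origin: centre of that bay, at the level of the tray floor (4 mm above the bench); x along the bay's 162 mm length, y across its 90 mm width, z up. The bin fits lengthwise, either way round.
- case: Bystander: black component case with a clear window, 90 x 50 x 22 mm, lying in one of the tray's other bays. Origin: centre of its underside.
- spool: Bystander: copper-coloured wire spool, 48 mm diameter, 24 mm high, standing in the remaining bay. Origin: centre of its underside.
- bottle: Bystander: white bottle with blue cap, 56 mm diameter, 140 mm high, standing beyond the tray. Origin: centre of its underside.
- call_button_top (a point): Centre of the top of the round green call button (40 mm diameter, in a fixed yellow housing standing on the bench). Pressed straight down from above.
- call_button (a joint): Travel of the call button in m: 0 out, 0.008 fully down (spring, about 4 N when fully down; it comes out again by itself). Counts as pressed above 0.0055.
Mind the look-alikes: they are no part of the job. There is more than one size of the red_bin; the one meant has the size given above. Several things look just like the part that bears call_button_top: the one meant starts nearest to the robot's base.

How it is judged:
By the outcome, as a careful person would: the job done as asked, in the order asked, and still so for the second after the job is handed in, with the robot touching nothing.
It also fails if it takes over 51 s, if anything falls off the work surface, if the arm or the gripper's body presses on something with over 40 N, if the wrist force passes 120 N, or if a joint passes its speed limit or range.

## Working session

There is one attempt and no reset: what is moved stays moved. The work goes in short steps, Python scripts to look and compute and a tool call to move; the robot and the scene stay as the last step left them, time stands still between calls to the robot, and variables do not carry over. Pictures are saved under pics/ and viewed, at most 10 in all, crops included, and the job is handed in when it is done.

Besides the shell and the picture viewer there is one more tool, called after "Emit:" as name(argument=value, ...), one argument or row to a line, values as JSON. step_arm: Moves the arm, as the interface text tells. Its arguments: {"type":"object","properties":{"deltas":{"type":"array"},"gripper":{"type":"number"},"squeeze":{"type":"number"}},"required":["deltas"]}

```bash
mkdir -p pics
cat > h.py <<'E'
import numpy as np, cv2
from station import ctrl
def shot(cam,name=None):
    rgb,d=ctrl.camera(cam)
    if name: cv2.imwrite('pics/'+name,cv2.cvtColor(rgb,cv2.COLOR_RGB2BGR))
    return rgb,d
def cloud(cam,d):
    c=ctrl.get_calibration(cam); v,u=np.mgrid[:384,:512]
    P=np.stack([(u-c['cx'])/c['fx']*d,(v-c['cy'])/c['fy']*d,d,np.ones_like(d)],-1)
    W=P@np.linalg.inv(c['world_to_cam']).T
    W[d<=0]=np.nan
    return W[...,:3]
E
python3 - <<'E'
from h import *
t,dt=shot('top'); s,ds=shot('side')
np.savez('a.npz',t=t,dt=dt,s=s,ds=ds)
im=np.hstack([t,s]); 
cv2.imwrite('pics/top.png',cv2.cvtColor(t,cv2.COLOR_RGB2BGR));cv2.imwrite('pics/side.png',cv2.cvtColor(s,cv2.COLOR_RGB2BGR))
W=cloud('top',dt)
for l in ['red_bin','blue_bin','rack','tray','liner','case','spool','bottle','call_button_top']:
  for cam,C in(('top',W),('side',cloud('side',ds))):
    for r in ctrl.cut_out(cam,l):
        p=C[r['pixels']]; v=np.argwhere(r['pixels']).mean(0)[::-1]
        print(l,cam,round(r['conf'],2),v.round(),np.nanmedian(p,0).round(3),np.nanmin(p,0).round(3),np.nanmax(p,0).round(3))
print(ctrl.get_obs())
E
```

```text
red_bin top 0.93 [122. 153.] [0.722 0.297 0.014] [ 0.687  0.242 -0.007] [0.768 0.352 0.06 ]
red_bin top 0.64 [164. 180.] [0.643 0.163 0.012] [ 0.6    0.11  -0.004] [0.684 0.211 0.06 ]
red_bin top 0.55 [107. 200.] [0.565 0.311 0.083] [0.518 0.238 0.004] [0.606 0.415 0.136]
red_bin side 0.86 [247. 320.] [0.561 0.293 0.069] [0.518 0.202 0.017] [0.621 0.37  0.135]
red_bin side 0.79 [178. 319.] [0.723 0.293 0.027] [ 0.685  0.219 -0.001] [0.763 0.343 0.06 ]
red_bin side 0.78 [231. 272.] [0.639 0.145 0.013] [ 0.597  0.076 -0.001] [0.686 0.256 0.133]
blue_bin top 0.73 [117. 245.] [0.436 0.275 0.07 ] [ 0.393  0.199 -0.004] [0.491 0.379 0.136]
blue_bin side 0.89 [316. 311.] [0.429 0.255 0.092] [ 0.379  0.12  -0.002] [0.479 0.332 0.134]
rack top 0.83 [ 87. 237.] [0.464 0.378 0.016] [ 0.289  0.273 -0.005] [0.652 0.477 0.133]
rack side 0.68 [291. 349.] [0.47  0.336 0.083] [ 0.285  0.211 -0.002] [0.66  0.402 0.13 ]
tray top 0.56 [251. 218.] [ 0.531 -0.092  0.005] [ 0.425 -0.291 -0.006] [0.648 0.028 0.039]
tray side 0.94 [290. 207.] [ 0.529 -0.088  0.011] [ 0.418 -0.328 -0.002] [0.652 0.027 0.035]

[... 1049 characters left out ...]
9  0.001] [ 0.518 -0.36   0.028]
{'time_s': 1.0, 'qpos': array([-1.19761155e+00,  2.99907044e-01,  1.52098989e+00, -7.32511288e-06,
        1.32067975e+00, -6.66138738e-02]), 'joint_vel': array([-0.00147976, -0.00074199,  0.00010581, -0.00019804,  0.00040822,
       -0.0007354 ]), 'tau': array([ 1.31560137e-03, -5.31656420e+01, -3.52912903e+01,  7.09310174e-02,
        2.13209214e-02,  7.99109728e-06]), 'ee_pos': array([ 0.23415509, -0.4976656 ,  0.205446  ]), 'eef_rot': array([3.14157719e+00, 8.14488327e-06, 4.39800463e-01]), 'force': array([-0.30642967, -0.42788692,  0.47004595]), 'moment': array([ 0.02022163, -0.03393566,  0.00948312]), 'grip_force': 0.0, 'grip_width': 0.0938593513607205}
```

View pics/top.png

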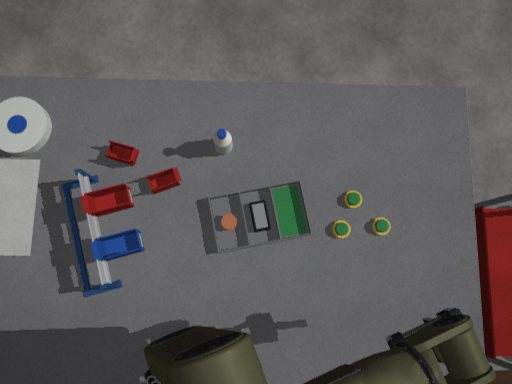

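View pics/side.png

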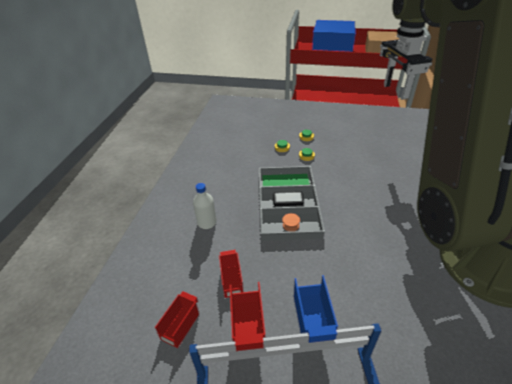

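Red candidates (top view): the bin on the rail at (107,200), and bench bins at (122,153) and (164,180). The one on the rail is meant. Button candidates are at (353,199), (342,229) and (382,226). I'll measure next.

```bash
cat > m.py <<'E'
from h import *
z=np.load('a.npz')
for cam,im,d in(('top',z['t'],z['dt']),('side',z['s'],z['ds'])):
    W=cloud(cam,d); h=cv2.cvtColor(im,cv2.COLOR_RGB2HSV); H,S,V=[h[...,i].astype(int) for i in range(3)]
    red=((H<8)|(H>172))&(S>150); blue=(H>105)&(H<130)&(S>130); green=(H>50)&(H<80)&(S>120)
    yel=(H>18)&(H<35)&(S>120)
    def rect(n,m):
        p=W[m]; p=p[~np.isnan(p).any(1)]
        if len(p)<5: print(cam,n,len(p));return
        r=cv2.minAreaRect((p[:,:2]*1000).astype(np.float32)); print(cam,n,len(p),np.round(r[0],1),np.round(r[1],1),round(r[2],1),p[:,2].mean().round(4))
    X,Y,Z=[W[...,i] for i in range(3)]
    box=(X>.2)&(X<.9)&(Y>-.6)&(Y<.6)
    rect('redrim',red&box&(Z>.118)); rect('bluerim',blue&box&(Z>.118)&(Y<.35)&(X<.5))
    rect('red rail all',red&(X>.5)&(X<.62)&(Y>.22)&(Z>.055)&(Z<.115)) 
    rect('rail',~red&~blue&(Z>.115)&(Z<.14)&(X>.28)&(X<.67)&(Y>.25)&(S<60)&(V>130))
    rect('liner',green&(Y>-.3)&(Y<-.1)&(Z<.012))
    rect('tray rim',(Z>.026)&(Z<.034)&(X>.4)&(X<.67)&(Y>-.3)&(Y<.05)&(S<60))
    for n,mm in(('btn',green),('yel',yel)):
        k,l,st,c=cv2.connectedComponentsWithStats((mm&(Y<-.33)&box).astype(np.uint8))
        for i in range(1,k):
            if st[i,4]>15: rect(n+str(c[i].round()),(l==i)); q=W[l==i]; print('  ',np.nanmean(q,0).round(4),np.nanmax(q,0).round(4),np.hypot(*np.nanmean(q,0)[:2]).round(3))
E
python3 m.py
python3 - <<'E'
import cv2,numpy as np
a=cv2.imread('pics/side.png')[230:380,140:390];b=cv2.imread('pics/top.png')[130:300,50:200]
cv2.imwrite('pics/crop.png',np.hstack([cv2.resize(a,(480,288)),cv2.resize(b,(254,288))]))
E
```

```text
top redrim 286 [560.7 305.1] [ 61.4 123. ] 16.9 0.1284
top bluerim 300 [397.9 257.2] [136.3 125.3] 16.8 0.1285
top red rail all 815 [562.1 297.9] [ 59.8 110.1] 16.7 0.0767
top rail 226 [481.6 338.6] [316.6   8.6] 16.8 0.1245
top liner 1166 [ 557.5 -223. ] [145.7  77.6] 12.4 0.0053
top tray rim 774 [ 536.2 -131.7] [170.4 285.7] 12.2 0.0295
top btn[353. 198.] 111 [ 595.2 -416. ] [35.  33.9] 72.3 0.0239
   [ 0.596  -0.4154  0.0239] [ 0.6124 -0.3987  0.0306] 0.726
top btn[382. 225.] 108 [ 515.1 -500.4] [33.6 33. ] 33.6 0.0237
   [ 0.5151 -0.5003  0.0237] [ 0.5321 -0.4822  0.029 ] 0.718
top btn[341. 228.] 118 [ 503.8 -377.4] [33.9 34.3] 18.8 0.0235
   [ 0.5035 -0.3781  0.0235] [ 0.5204 -0.3602  0.033 ] 0.63
top yel[351. 200.] 120 [ 596.6 -417.2] [53.7 52.4] 88.3 0.012
   [ 0.5937 -0.4138  0.012 ] [ 0.623  -0.3902  0.029 ] 0.724
top yel[380. 226.] 117 [ 514.7 -501.9] [53.4 53. ] 74.1 0.012
   [ 0.5144 -0.4977  0.012 ] [ 0.5429 -0.4758  0.0257] 0.716
top yel[340. 229.] 121 [ 503.2 -379.5] [53.2 54.3] 55.9 0.0122
   [ 0.5026 -0.3761  0.0122] [ 0.5321 -0.3526  0.0262] 0.628
side redrim 491 [4
[... 488 characters left out ...]
 [31.9 28.5] 89.6 0.0237
   [ 0.5941 -0.412   0.0237] [ 0.6092 -0.398   0.0287] 0.723
side btn[307. 152.] 56 [ 500.  -376.8] [28.  33.1] 5.3 0.0242
   [ 0.501  -0.3744  0.0242] [ 0.5153 -0.3606  0.0273] 0.625
side yel[393.  51.] 17 [ 266.  -523.2] [ 2.8 58.3] 25.0 0.3306
   [ 0.2657 -0.5236  0.3306] [ 0.2771 -0.4972  0.3332] 0.587
side yel[306. 137.] 66 [ 516.9 -495. ] [41.4 58.7] 79.8 0.0106
   [ 0.5128 -0.4882  0.0106] [ 0.5421 -0.475   0.0231] 0.708
side yel[282. 148.] 73 [ 592.5 -408.7] [51.2 37.8] 8.1 0.011
   [ 0.5921 -0.4035  0.011 ] [ 0.6205 -0.3915  0.0233] 0.717
side yel[306. 156.] 80 [ 505.9 -376. ] [46.6 61.1] 70.0 0.011
   [ 0.5005 -0.3661  0.011 ] [ 0.5291 -0.3516  0.0262] 0.62
```

View pics/crop.png

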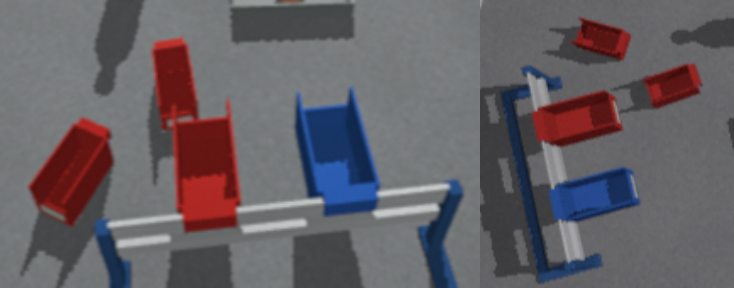

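The side and top crops show the red bin hooked on the rail with full-length side walls: 60 × 123 mm including the lip, centre (562, 298), yaw 106.8°. The two loose red bins are smaller. The target button is (342,229), 0.63 m from the base. Now moving over the bin.

Emit:
step_arm(
  deltas=[
    {"dp": [0.4, -0.363, 0], "twist": 0},
    {"dp": [0.795, -0.726, 0], "twist": 0},
    {"dp": [0.795, -0.726, 0], "twist": 0},
    {"dp": [0.795, -0.726, 0], "twist": 0},
    {"dp": [0.795, -0.726, 0], "twist": 0},
    {"dp": [0.795, -0.726, 0], "twist": 0},
    {"dp": [0.795, -0.726, 0], "twist": 0},
    {"dp": [0.795, -0.726, 0], "twist": 0},
    {"dp": [0.795, -0.726, 0], "twist": 0},
    {"dp": [0.795, -0.726, 0], "twist": 0},
    {"dp": [0.795, -0.726, 0], "twist": 0},
    {"dp": [0.795, -0.726, 0], "twist": 0},
  ],
  gripper=0.7,
)

```text
time_s: 2.2
ee_pos: [0.4234, -0.038, 0.2057]
eef_rot: [3.141, -0.001, 0.44]
force: [0.6, -0.6, 0.0]
grip_width: 0.0801
grip_force: 0.0
```

Emit:
step_arm(
  deltas=[
    {"dp": [0.795, -0.726, 0], "twist": 0},
    {"dp": [0.795, -0.726, 0], "twist": 0},
    {"dp": [0.795, -0.726, 0], "twist": 0},
    {"dp": [0.795, -0.726, 0], "twist": 0},
    {"dp": [0.795, -0.726, 0], "twist": 0},
    {"dp": [0.795, -0.726, 0], "twist": 0},
    {"dp": [0.795, -0.726, 0], "twist": 0},
    {"dp": [0.795, -0.726, 0], "twist": 0},
    {"dp": [0.4, -0.363, 0], "twist": 0},
    {"dp": [0, 0, 0], "twist": -1},
    {"dp": [0, 0, 0], "twist": -1},
    {"dp": [0, 0, 0], "twist": -1},
  ],
)

```text
time_s: 3.4
ee_pos: [0.5625, 0.299, 0.2052]
eef_rot: [-3.141, 0.0, 0.652]
force: [-0.5, 1.0, -0.2]
grip_width: 0.0799
grip_force: 0.0
```

Emit:
step_arm(
  deltas=[
    {"dp": [0, 0, 0], "twist": -1},
    {"dp": [0, 0, 0], "twist": -1},
    {"dp": [0, 0, 0], "twist": -1},
    {"dp": [0, 0, 0], "twist": -1},
    {"dp": [0, 0, 0], "twist": -1},
    {"dp": [0, 0, 0], "twist": -1},
    {"dp": [0, 0, 0], "twist": -1},
    {"dp": [0, 0, 0], "twist": -1},
    {"dp": [0, 0, 0], "twist": -1},
    {"dp": [0, 0, 0], "twist": -1},
    {"dp": [0, 0, 0], "twist": -1},
    {"dp": [0, 0, 0], "twist": -1},
  ],
)

```text
time_s: 4.6
ee_pos: [0.5625, 0.2987, 0.2054]
eef_rot: [-3.141, 0.0, 1.49]
force: [0.0, -0.0, -1.0]
grip_width: 0.08
grip_force: 0.0
```

Emit:
step_arm(
  deltas=[
    {"dp": [0, 0, 0], "twist": -1},
    {"dp": [0, 0, 0], "twist": -1},
    {"dp": [0, 0, 0], "twist": -1},
    {"dp": [0, 0, 0], "twist": -1},
    {"dp": [0, 0, 0], "twist": -1},
    {"dp": [0, 0, 0], "twist": -0.4},
    {"dp": [0, 0, 0], "twist": 0},
  ],
)

```text
time_s: 5.3
ee_pos: [0.5625, 0.2987, 0.2054]
eef_rot: [-3.142, 0.0, 1.864]
force: [0.2, 0.0, -1.3]
grip_width: 0.0802
grip_force: 0.0
```

Emit:
step_arm(
  deltas=[
    {"dp": [0.1, 0, 0.3], "twist": 0},
    {"dp": [0, 0, 0.5], "twist": 0},
    {"dp": [0, 0, 0.5], "twist": 0},
    {"dp": [0, 0, 0.5], "twist": 0},
    {"dp": [0, 0, 0.4], "twist": 0},
    {"dp": [0, 0, 0.3], "twist": 0},
    {"dp": [0, 0, 0.2], "twist": 0},
    {"dp": [0, 0, 0.06], "twist": 0},
    {"dp": [0, 0, 0], "twist": 0},
  ],
)

```text
time_s: 6.2
ee_pos: [0.5615, 0.3027, 0.0951]
eef_rot: [3.141, -0.0, 1.864]
force: [-0.2, 0.5, 0.0]
grip_width: 0.0798
grip_force: 0.0
```

Emit:
step_arm(
  deltas=[
    {"dp": [0, 0, 0], "twist": 0},
    {"dp": [0, 0, 0], "twist": 0},
    {"dp": [0, 0, 0], "twist": 0},
    {"dp": [0, 0, 0], "twist": 0},
    {"dp": [0, 0, 0], "twist": 0},
    {"dp": [0, 0, 0], "twist": 0},
    {"dp": [0, 0, 0], "twist": 0},
    {"dp": [0, 0, 0], "twist": 0},
  ],
  gripper=-1,
  squeeze=15,
)

```text
time_s: 7.0
ee_pos: [0.5608, 0.3023, 0.0956]
eef_rot: [-3.14, 0.0, 1.864]
force: [-7.2, -2.9, 5.6]
grip_width: 0.0601
grip_force: 15.0
```

Emit:
step_arm(
  deltas=[
    {"dp": [0, 0, -0.1], "twist": 0},
    {"dp": [0, 0, -0.15], "twist": 0},
    {"dp": [0, 0, -0.2], "twist": 0},
    {"dp": [0, 0, -0.2], "twist": 0},
    {"dp": [0, 0, -0.2], "twist": 0},
    {"dp": [0, 0, -0.2], "twist": 0},
    {"dp": [0, 0, 0], "twist": 0},
  ],
)

```text
time_s: 7.7
ee_pos: [0.5619, 0.3028, 0.1387]
eef_rot: [3.139, -0.0, 1.864]
force: [-0.3, -0.1, -1.9]
grip_width: 0.06
grip_force: 15.0
```

Run:
```python
from h import *
s,ds=shot('side'); t,dt=shot('top'); np.savez('a.npz',t=t,dt=dt,s=s,ds=ds)
cv2.imwrite('pics/lift.png',np.hstack([cv2.resize(x[...,::-1][a:b,c:d],(390,390)) for x,a,b,c,d in((s,210,384,180,354),(t,130,300,40,210))]))
```

```text
(no output)
```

View pics/lift.png

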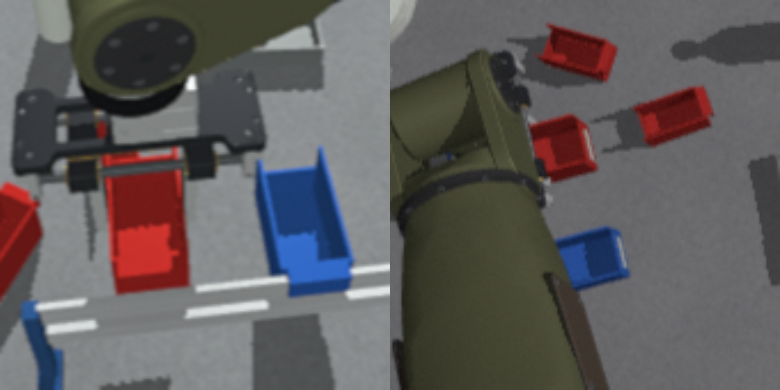

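The bin hangs in the fingers at 1.9 N, with the lip clear above the rail. The blue bin is untouched. Lifting higher and carrying it over.

Emit:
step_arm(
  deltas=[
    {"dp": [0, 0, -0.3], "twist": 0},
    {"dp": [0, 0, -0.4], "twist": 0},
    {"dp": [0, 0, -0.4], "twist": 0},
    {"dp": [0, 0, -0.3], "twist": 0},
    {"dp": [0, 0, -0.1], "twist": 0},
    {"dp": [-0.196, -0.06, 0], "twist": 0},
    {"dp": [-0.392, -0.12, 0], "twist": 0},
    {"dp": [-0.588, -0.18, 0], "twist": 0},
    {"dp": [-0.784, -0.239, 0], "twist": 0},
    {"dp": [-0.784, -0.239, 0], "twist": 0},
    {"dp": [-0.784, -0.239, 0], "twist": 0},
    {"dp": [-0.784, -0.239, 0], "twist": 0},
  ],
)

```text
time_s: 9.0
ee_pos: [0.5601, 0.1197, 0.1963]
eef_rot: [-3.14, 0.0, 1.863]
force: [1.2, -0.3, -2.2]
grip_width: 0.0597
grip_force: 15.0
```

Emit:
step_arm(
  deltas=[
    {"dp": [-0.784, -0.239, 0], "twist": 0},
    {"dp": [-0.784, -0.239, 0], "twist": 0},
    {"dp": [-0.784, -0.239, 0], "twist": 0},
    {"dp": [-0.784, -0.239, 0], "twist": 0},
    {"dp": [-0.784, -0.239, 0], "twist": 0},
    {"dp": [-0.784, -0.239, 0], "twist": 0},
    {"dp": [-0.784, -0.239, 0], "twist": 0},
    {"dp": [-0.784, -0.239, 0], "twist": 0},
    {"dp": [-0.784, -0.239, 0], "twist": 0},
    {"dp": [-0.588, -0.18, 0], "twist": 0},
    {"dp": [-0.392, -0.12, 0], "twist": 0},
    {"dp": [-0.196, -0.06, 0], "twist": 0},
  ],
)

```text
time_s: 10.2
ee_pos: [0.559, -0.2236, 0.1965]
eef_rot: [-3.141, -0.001, 1.862]
force: [0.3, -0.1, -2.6]
grip_width: 0.06
grip_force: 15.0
```

Emit:
step_arm(
  deltas=[
    {"dp": [0, 0, 0], "twist": 0.5},
    {"dp": [0, 0, 0], "twist": 1},
    {"dp": [0, 0, 0], "twist": 1},
    {"dp": [0, 0, 0], "twist": 1},
    {"dp": [0, 0, 0], "twist": 1},
    {"dp": [0, 0, 0], "twist": 1},
    {"dp": [0, 0, 0], "twist": 1},
    {"dp": [0, 0, 0], "twist": 1},
    {"dp": [0, 0, 0], "twist": 1},
    {"dp": [0, 0, 0], "twist": 1},
    {"dp": [0, 0, 0], "twist": 1},
    {"dp": [0, 0, 0], "twist": 1},
  ],
)

```text
time_s: 11.4
ee_pos: [0.5597, -0.2214, 0.1969]
eef_rot: [-3.141, -0.0, 1.059]
force: [-0.0, -0.1, -3.0]
grip_width: 0.0599
grip_force: 15.0
```

Emit:
step_arm(
  deltas=[
    {"dp": [0, 0, 0], "twist": 1},
    {"dp": [0, 0, 0], "twist": 1},
    {"dp": [0, 0, 0], "twist": 1},
    {"dp": [0, 0, 0], "twist": 1},
    {"dp": [0, 0, 0], "twist": 1},
    {"dp": [0, 0, 0], "twist": 1},
    {"dp": [0, 0, 0], "twist": 1},
    {"dp": [0, 0, 0], "twist": 1},
    {"dp": [0, 0, 0], "twist": 1},
    {"dp": [0, 0, 0], "twist": 1},
    {"dp": [0, 0, 0], "twist": 1},
    {"dp": [0, 0, 0], "twist": 1},
  ],
)

```text
time_s: 12.6
ee_pos: [0.5597, -0.2214, 0.1968]
eef_rot: [-3.141, 0.0, 0.221]
force: [-0.6, 0.0, -3.1]
grip_width: 0.0595
grip_force: 15.0
```

Emit:
step_arm(
  deltas=[
    {"dp": [0, 0, 0], "twist": 0.15},
    {"dp": [0, 0, 0], "twist": 0},
  ],
)

```text
time_s: 12.8
ee_pos: [0.5598, -0.2216, 0.1969]
eef_rot: [-3.141, 0.0, 0.215]
force: [0.8, -0.6, -2.0]
grip_width: 0.0597
grip_force: 15.0
```

Run:
```python
from h import *
s,ds=shot('side','carry.png'); t,dt=shot('top')
for cam,im,d in(('side',s,ds),('top',t,dt)):
    W=cloud(cam,d);h=cv2.cvtColor(im,cv2.COLOR_RGB2HSV);X,Y,Z=[W[...,i] for i in range(3)]
    m=((h[...,0]<8)|(h[...,0]>172))&(h[...,1]>150)&(X>.45)&(X<.68)&(Y>-.3)&(Y<-.1)&(Z<.23)
    p=W[m]; print(cam,len(p),np.percentile(p[:,2],[0,5,50,95,100]).round(3),cv2.minAreaRect((p[:,:2]*1000).astype(np.float32)))
print(ctrl.get_obs())
```

```text
side 873 [0.165 0.17  0.204 0.227 0.23 ] ((557.9806518554688, -222.00332641601562), (109.58616638183594, 66.8177490234375), 13.443656921386719)
top 24 [0.158 0.16  0.197 0.223 0.227] ((546.7578735351562, -251.8997802734375), (20.81974220275879, 6.052540302276611), 33.34120559692383)
{'time_s': 12.9, 'qpos': array([-4.38085641e-01,  4.23121007e-01,  1.37417692e+00,  1.96013945e-05,
        1.34443643e+00,  9.17931551e-01]), 'joint_vel': array([-1.64603181e-03,  1.21968802e-03, -3.17854900e-03, -2.12259501e-03,
        3.01819718e-05,  5.38238567e-03]), 'tau': array([ 5.48338727e-02, -6.18893838e+01, -3.65902376e+01,  6.50314288e-02,
       -5.69624850e-02,  2.36175087e-02]), 'ee_pos': array([ 0.55979714, -0.22181116,  0.19700525]), 'eef_rot': array([-3.14149140e+00,  1.00959485e-04,  2.14774739e-01]), 'force': array([-0.58848551,  0.71965632, -2.376411  ]), 'moment': array([ 0.01552547, -0.01319594, -0.04293125]), 'grip_force': 14.99486893415451, 'grip_width': 0.05975136147929325}
```

View pics/carry.png

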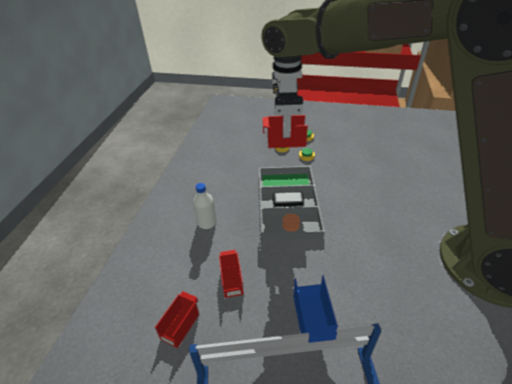

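The picture shows the bin level over the green bay (285,130 in side view), about 160 mm up. The other bays are undisturbed. Lowering.

Emit:
step_arm(
  deltas=[
    {"dp": [0, 0, 0.3], "twist": 0},
    {"dp": [0, 0, 0.5], "twist": 0},
    {"dp": [0, 0, 0.6], "twist": 0},
    {"dp": [0, 0, 0.6], "twist": 0},
    {"dp": [0, 0, 0.6], "twist": 0},
    {"dp": [0, 0, 0.5], "twist": 0},
    {"dp": [0, 0, 0.3], "twist": 0},
    {"dp": [0, 0, 0.2], "twist": 0},
    {"dp": [0, 0, 0.1], "twist": 0},
    {"dp": [0, 0, 0.05], "twist": 0},
    {"dp": [0, 0, 0], "twist": 0},
  ],
)

```text
time_s: 14.0
ee_pos: [0.56, -0.2221, 0.0474]
eef_rot: [3.141, -0.0, 0.213]
force: [0.3, -0.2, -2.8]
grip_width: 0.0599
grip_force: 15.0
```

Emit:
step_arm(
  deltas=[
    {"dp": [0, 0, 0.05], "twist": 0},
    {"dp": [0, 0, 0.05], "twist": 0},
    {"dp": [0, 0, 0], "twist": 0},
    {"dp": [0, 0, 0], "twist": 0},
  ],
)

```text
time_s: 14.4
ee_pos: [0.5599, -0.222, 0.0431]
eef_rot: [3.142, -0.0, 0.213]
force: [-0.5, -0.8, -2.7]
grip_width: 0.0597
grip_force: 15.0
```

Emit:
step_arm(
  deltas=[
    {"dp": [0, 0, 0.04], "twist": 0},
    {"dp": [0, 0, 0.03], "twist": 0},
    {"dp": [0, 0, 0], "twist": 0},
    {"dp": [0, 0, 0], "twist": 0},
  ],
)

```text
time_s: 14.8
ee_pos: [0.5598, -0.222, 0.0402]
eef_rot: [-3.142, 0.0, 0.213]
force: [-0.7, 0.1, -1.4]
grip_width: 0.0601
grip_force: 15.0
```

Run:
```python
from h import *
s,ds=shot('side'); t,dt=shot('top')
cv2.imwrite('pics/place.png',np.hstack([cv2.resize(x[...,::-1][a:b,c:d],(390,390)) for x,a,b,c,d in((s,120,250,220,350),(t,150,280,190,320))]))
o=ctrl.get_obs();print(o['ee_pos'],o['force'])
```

```text
[ 0.55986385 -0.22203043  0.04027798] [ 0.62924744 -0.93012006 -2.39370526]
```

View pics/place.png

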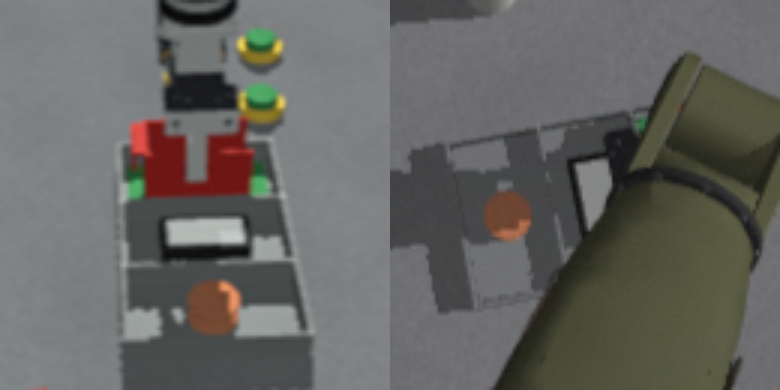

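The bin is inside the green bay and still carrying its weight, so it is about 1 mm up. Creeping to contact.

Emit:
step_arm(
  deltas=[
    {"dp": [0, 0, 0.02], "twist": 0},
    {"dp": [0, 0, 0.02], "twist": 0},
    {"dp": [0, 0, 0], "twist": 0},
  ],
)

```text
time_s: 15.2
ee_pos: [0.5599, -0.2221, 0.0395]
eef_rot: [3.141, -0.0, 0.213]
force: [-4.1, 0.6, 5.6]
grip_width: 0.06
grip_force: 15.0
```

Contact is confirmed. Releasing and rising.

Emit:
step_arm(
  deltas=[
    {"dp": [0, 0, 0], "twist": 0},
    {"dp": [0, 0, 0], "twist": 0},
    {"dp": [0, 0, 0], "twist": 0},
    {"dp": [0, 0, 0], "twist": 0},
    {"dp": [0, 0, 0], "twist": 0},
  ],
  gripper=0.6,
)

```text
time_s: 15.7
ee_pos: [0.5599, -0.222, 0.0386]
eef_rot: [-3.142, 0.0, 0.213]
force: [-0.3, -0.9, 0.7]
grip_width: 0.0751
grip_force: 0.0
```

Emit:
step_arm(
  deltas=[
    {"dp": [0, 0, -0.2], "twist": 0},
    {"dp": [0, 0, -0.4], "twist": 0},
    {"dp": [0, 0, -0.6], "twist": 0},
    {"dp": [0, 0, -0.6], "twist": 0},
    {"dp": [0, 0, -0.6], "twist": 0},
    {"dp": [0, 0, -0.4], "twist": 0},
    {"dp": [0, 0, -0.2], "twist": 0},
    {"dp": [0, 0, 0], "twist": 0},
  ],
)

```text
time_s: 16.5
ee_pos: [0.5603, -0.2222, 0.1603]
eef_rot: [3.14, -0.002, 0.213]
force: [0.7, -0.6, -0.0]
grip_width: 0.0752
grip_force: 0.0
```

Run:
```python
from h import *
s,ds=shot('side'); t,dt=shot('top')
for cam,im,d in(('side',s,ds),('top',t,dt)):
    W=cloud(cam,d);h=cv2.cvtColor(im,cv2.COLOR_RGB2HSV);X,Y,Z=[W[...,i] for i in range(3)]
    m=((h[...,0]<8)|(h[...,0]>172))&(h[...,1]>150)&(X>.45)&(X<.68)&(Y>-.3)&(Y<-.1)&(Z<.15)
    p=W[m]; print(cam,len(p),np.percentile(p[:,2],[0,5,50,95,100]).round(3),cv2.minAreaRect((p[:,:2]*1000).astype(np.float32)))
    if cam=='side':
        for a in np.arange(.49,.64,.02):
            q=p[(p[:,0]>a)&(p[:,0]<a+.02)]
            if len(q): print(a.round(2),q[:,2].min().round(4),q[:,2].max().round(4))
cv2.imwrite('pics/rel.png',np.hstack([cv2.resize(x[...,::-1][a:b,c:d],(390,390)) for x,a,b,c,d in((s,110,240,220,350),(t,150,280,240,370))]))
print(ctrl.get_obs()['ee_pos'])
```

```text
side 888 [0.019 0.026 0.053 0.075 0.079] ((562.9835815429688, -221.68624877929688), (120.12902069091797, 66.19929504394531), 11.8030424118042)
0.49 0.0192 0.0756
0.51 0.0207 0.0765
0.53 0.0201 0.0762
0.55 0.0214 0.0766
0.57 0.0215 0.078
0.59 0.0191 0.0793
0.61 0.0191 0.0781Traceback (most recent call last):
  File "<stdin>", line 6, in <module>
    return _quantile_unchecked(
        a, q, axis, out, overwrite_input, method, keepdims, weights)
    return _ureduce(a,
                    func=_quantile_ureduce_func,
    ...<5 lines>...
                    overwrite_input=overwrite_input,
                    method=method)
    r = func(a, **kwargs)
    result = _quantile(arr,
                       quantiles=q,
    ...<2 lines>...
                       out=out,
                       weights=wgt)
    slices_having_nans = np.isnan(arr[-1, ...])
                                  ~~~^^^^^^^^^
IndexError: index -1 is out of bounds for axis 0 with size 0
```

The bin is level (rim z about 0.076, bin yaw 11.8°) and centred in the bay. Next is the nearest button at about (503, -378).

Emit:
step_arm(
  deltas=[
    {"dp": [-0.2, 0.313, 0], "twist": 0},
    {"dp": [-0.459, 0.719, 0], "twist": 0},
    {"dp": [-0.459, 0.719, 0], "twist": 0},
    {"dp": [-0.459, 0.719, 0], "twist": 0},
    {"dp": [-0.459, 0.719, 0], "twist": 0},
    {"dp": [-0.2, 0.313, 0], "twist": 0},
    {"dp": [0, 0, 0], "twist": 0},
    {"dp": [0, 0, 0], "twist": 0},
    {"dp": [0, 0, 0], "twist": 0},
  ],
  gripper=-1,
)

```text
time_s: 17.5
ee_pos: [0.5025, -0.3767, 0.1585]
eef_rot: [-3.141, 0.0, 0.214]
force: [1.1, -0.0, -0.6]
grip_width: 0.0064
grip_force: 0.0
```

Emit:
step_arm(
  deltas=[
    {"dp": [0, 0, 0.3], "twist": 0},
    {"dp": [0, 0, 0.5], "twist": 0},
    {"dp": [0, 0, 0.6], "twist": 0},
    {"dp": [0, 0, 0.6], "twist": 0},
    {"dp": [0, 0, 0.5], "twist": 0},
    {"dp": [0, 0, 0.3], "twist": 0},
    {"dp": [0, 0, 0.2], "twist": 0},
    {"dp": [0, 0, 0.1], "twist": 0},
    {"dp": [0, 0, 0.1], "twist": 0},
    {"dp": [0, 0, 0], "twist": 0},
  ],
)

```text
time_s: 18.5
ee_pos: [0.5021, -0.3779, 0.0307]
eef_rot: [3.141, -0.0, 0.213]
force: [-0.3, 0.3, -0.3]
grip_width: 0.0007
grip_force: 0.0
```

Run:
```python
from h import *
s,ds=shot('side'); t,dt=shot('top')
cv2.imwrite('pics/rel.png',np.hstack([cv2.resize(x[...,::-1][a:b,c:d],(390,390),interpolation=cv2.INTER_CUBIC) for x,a,b,c,d in((s,100,230,220,350),(t,150,270,260,380))]))
o=ctrl.get_obs();print(o['ee_pos'],o['force'])
```

```text
[ 0.50221387 -0.37799457  0.03117428] [ 0.61213818  0.70951416 -1.18759282]
```

View pics/rel.png

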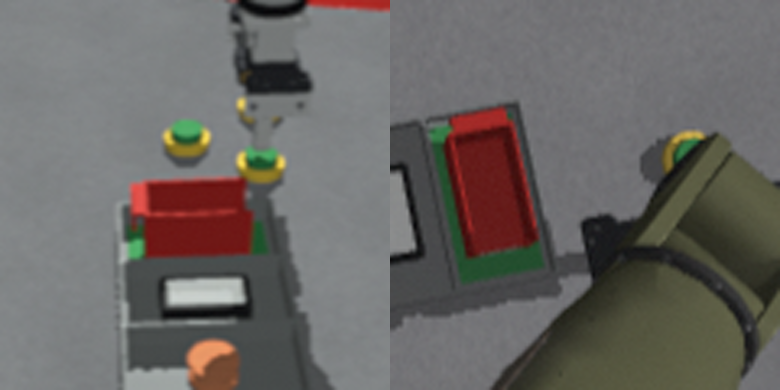

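The red bin stands flat and lengthwise on the green liner. The closed fingers are centred over the near button (side view crop 260,155). Pressing.

Emit:
step_arm(
  deltas=[
    {"dp": [0, 0, 0.1], "twist": 0},
    {"dp": [0, 0, 0.1], "twist": 0},
    {"dp": [0, 0, 0.06], "twist": 0},
    {"dp": [0, 0, 0.05], "twist": 0},
    {"dp": [0, 0, 0], "twist": 0},
  ],
)

```text
time_s: 19.1
ee_pos: [0.5022, -0.378, 0.0183]
eef_rot: [3.141, -0.0, 0.213]
force: [0.5, -0.6, 2.9]
grip_width: 0.0005
grip_force: 1.6
```

Emit:
step_arm(
  deltas=[
    {"dp": [0, 0, 0.03], "twist": 0},
    {"dp": [0, 0, 0.03], "twist": 0},
    {"dp": [0, 0, 0.02], "twist": 0},
    {"dp": [0, 0, 0], "twist": 0},
  ],
)

```text
time_s: 19.5
ee_pos: [0.5022, -0.378, 0.0161]
eef_rot: [3.141, -0.0, 0.213]
force: [-2.7, 1.6, 11.6]
grip_width: 0.0006
grip_force: 6.2
```

11.6 N is well above the 4 N spring, so the button is on its stop. Holding briefly, then retreating.

Emit:
step_arm(
  deltas=[
    {"dp": [0, 0, 0], "twist": 0},
    {"dp": [0, 0, 0], "twist": 0},
    {"dp": [0, 0, 0], "twist": 0},
    {"dp": [0, 0, -0.2], "twist": 0},
    {"dp": [0, 0, -0.4], "twist": 0},
    {"dp": [0, 0, -0.6], "twist": 0},
    {"dp": [0, 0, -0.6], "twist": 0},
    {"dp": [0, 0, -0.6], "twist": 0},
    {"dp": [0, 0, -0.5], "twist": 0},
    {"dp": [0, 0, -0.3], "twist": 0},
    {"dp": [0, 0, 0], "twist": 0},
    {"dp": [0, 0, 0], "twist": 0},
  ],
)

```text
time_s: 20.7
ee_pos: [0.5017, -0.3776, 0.1423]
eef_rot: [-3.141, 0.001, 0.213]
force: [-0.1, 0.3, 0.2]
grip_width: 0.0007
grip_force: 0.0
```

Run:
```python
from h import *
s,ds=shot('side','end.png')
W=cloud('side',ds)
for l in ['red_bin','blue_bin','case','spool','bottle']:
    for r in ctrl.cut_out('side',l)[:4]:
        p=W[r['pixels']]; print(l,round(r['conf'],2),np.nanmedian(p,0).round(3),np.nanmin(p,0).round(3),np.nanmax(p,0).round(3))
o=ctrl.get_obs();print(o['time_s'],o['ee_pos'],o['force']); print(ctrl.hand_in())
```

```text
red_bin 0.85 [ 0.557 -0.204  0.053] [ 0.496 -0.325  0.003] [ 0.624 -0.181  0.078]
red_bin 0.76 [0.723 0.292 0.028] [ 0.685  0.22  -0.   ] [0.751 0.343 0.058]
red_bin 0.65 [0.639 0.149 0.009] [ 0.6   0.11 -0.  ] [0.668 0.211 0.059]
blue_bin 0.71 [0.43  0.255 0.091] [ 0.376  0.132 -0.003] [0.483 0.332 0.133]
case 0.68 [ 0.532 -0.123  0.027] [ 0.485 -0.16   0.01 ] [ 0.582 -0.098  0.031]
bottle 0.7 [0.747 0.002 0.076] [ 0.725 -0.179 -0.002] [0.846 0.014 0.145]
bottle 0.57 [ 0.514 -0.079  0.01 ] [ 0.421 -0.299 -0.002] [0.642 0.024 0.075]
bottle 0.39 [0.429 0.257 0.091] [ 0.39   0.147 -0.002] [0.479 0.332 0.133]
21.0 [ 0.50188549 -0.37769569  0.14239783] [ 0.42679926 -0.71982315  0.28819214]
the job is handed in; nothing more can be done
None
```

The red bin stands flat and lengthwise in the green-lined bay; I then pressed the nearest call button to its stop and released it, and handed the job in at about 21 s; the blue bin, case and bottle measured unmoved at the end, while the spool was missed by that last check but stood in its bay in the last picture I viewed, just before the press.

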